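# Line up the spice jars by height

### The arm

A 7-joint arm with a two-finger parallel gripper is mounted at the origin on the work surface. World frame = base frame: x ahead of the robot, y to its left, z up, the work surface at z = 0. Lengths are in m, angles in rad, forces in N, time in s.
With the tool pointing down it reaches from about 0.425 to 0.95 m from the base axis. Payload 16.7 kg.
Tool frame: the origin (TCP) lies midway between the tips of the shut fingers; the grasp point (between the pads) lies 19 mm behind it; z points along the fingers, y is the line along which they close (so a half turn about z gives the same grasp; the last joint's range is limited). The gripper opens to 94 mm and grips with 3 to 60 N. Pads are 16 mm wide; open, the fingers measure 119 mm over their backs; the gripper's body (75 mm by 177 mm) begins 78 mm behind the grasp point.
Start: joints at [1.103, 0.426, 0.074, 1.606, -0.034, 1.111, -0.067], TCP at [0.211, -0.641, 0.205] pointing down, gripper open.
Joint ranges: [-2.85, 2.85], [-0.5, 2.14], [-1.23, 1.37], [0.21, 2.46], [-1.02, 4.16], [0.16, 2.05], [-2.73, 2.73]. Speed limits (rad/s): [1.89, 1.89, 2.39, 2.39, 3.01, 3.01, 3.01].

### API

Orientations are given as [roll, pitch, yaw] about the fixed x, y, z axes, in that order (R = Rz(yaw) Ry(pitch) Rx(roll)).
In Python, from bench import * gives the robot as it stands.
- The arm moves only by the shell command python3 -m crank 'ROWS' [FORCE]. ROWS is JSON, a list of rows, each an object of numbers: "ax", "ay", "az": the turn, a rotation vector about the world's x, y, z in rad; "dx", "dy", "dz": the shift along the world's x, y, z in mm; "jaw": the closure, from 0 (fully open) to 1 (shut). In form: [{"ax": .., "ay": .., "az": .., "dx": .., "dy": .., "dz": .., "jaw": ..}, ...]. A call has 1 to 12 rows; each row is the pose to reach, as a shift and turn from the pose commanded when the call began; what a row does not reach only later rows make up. A row lasts 1/12 s, in which the tool goes at most 41.7 mm and 7.16 degrees, less where a joint would pass 70% of its speed; a pose out of reach is approached as far as the arm can. A call with a gripper value outside its range is refused whole. The fingers move at their own pace and stop on an object; FORCE is the grip in N (left out, the last holds). Time passes only in rows, so rows that repeat a pose let the fingers close. It gives the time, the measured TCP pose, the force, the opening and the grip force at its end, in the units of the state.
- get_state(): the state, without advancing time (a new reading comes with each control period).
- grab_frame(name): name is "side" or "top" or "wrist"; returns the picture (420x560x3 uint8, red, green, blue); there is no depth.
- get_calibration(name): a dict with "fx", "fy", "cx", "cy" (pixels), "k1" (the pictures are not rectified: a ray, as slopes to the right and down, at radius r is drawn at 1 + k1 r^2 times it, then the intrinsics apply), "xyz" and "rotation" of the camera in the world. Camera axes: x right, y up, looking along -z (the intrinsics and any distortion apply to the point x, -y, -z); pixel columns grow to the right and rows downward; lengths in m; the calibration is good to about 2 mm. A picture is of the moment at which its call begins: read the wrist's pose just before it. get_calibration takes no time and is no camera call; for the wrist camera it gives the pose at the moment of the call.
- sign_off(): hands the job in; it is judged then, once.
The state is a dict: "clock": time; "joints": joint angles; "joint_velocities": joint speeds; "joint_torque": joint torques, N m; "tcp_pos": TCP position; "tool_rot": TCP orientation; "contact_force": force on the tool from outside, world axes, zero at the start; "torque": the same for the moment, N m; "finger_gap": finger opening in m; "grasp_force": force on a finger pad.
Only numpy, scipy, OpenCV 4.12 (cv2) and the standard library are available. Lean on these libraries where they do the work, as an engineer would, in place of code of your own. Each camera call takes 0.05 s, during which the arm holds its last target. There are 200 camera calls.

### The job

Line the four spice jars up by height on the row of coasters, one jar on each: the tallest on the coaster next to the white mug, then down in height to the shortest next to the blue bowl. Stand each jar upright and wholly on its coaster, well centred; set the jars down gently without tipping any over, and leave the mug and the bowl where they are.

Things in the scene. Friction and masses are not known exactly. Their poses are not given: they have to be found in the camera images.
- jar_red_mid (a point): The shortest spice jar: white fluted ceramic cylinder, 44 mm across, with a plain red lid of the same width and a small knob (14 mm across, 12 mm high) on top; 46 mm tall including the knob, 34 mm to the top of the lid. Loose, standing on the table, 110 g give or take a third. The point is on its axis, half-way up (23 mm above its underside); z is up.
- jar_yellow_mid (a point): The second shortest spice jar: white fluted ceramic cylinder, 44 mm across, with a plain mustard-yellow lid of the same width and a small knob (14 mm across, 12 mm high) on top; 62 mm tall including the knob, 50 mm to the top of the lid. Loose, standing on the table, 140 g give or take a third. The point is on its axis, half-way up (31 mm above its underside); z is up.
- jar_blue_mid (a point): The second tallest spice jar: white fluted ceramic cylinder, 44 mm across, with a plain dark-blue lid of the same width and a small knob (14 mm across, 12 mm high) on top; 78 mm tall including the knob, 66 mm to the top of the lid. Loose, standing on the table, 170 g give or take a third. The point is on its axis, half-way up (39 mm above its underside); z is up.
- jar_green_mid (a point): The tallest spice jar: white fluted ceramic cylinder, 44 mm across, with a green lid with white dots of the same width and a small knob (14 mm across, 12 mm high) on top; 94 mm tall including the knob, 82 mm to the top of the lid. Loose, standing on the table, 200 g give or take a third. The point is on its axis, half-way up (47 mm above its underside); z is up.
- coaster_cork: The tan cork coaster, a flat disc 68 mm across and 5 mm thick, at one end of the row, next to either the mug or the bowl. All four are fixed to a pale wooden board (12 mm thick, 100 x 372 mm) in a straight row, 92 mm from centre to centre, in the order cork, black, copper, grey. The origin is the centre of its underside, 12 mm above the table, so its top is 17 mm above the table; its x axis points across the row, its y axis along the row from grey to cork.
- coaster_black: The black coaster, a flat disc 68 mm across and 5 mm thick, second in the row, between the cork and the copper one. All four are fixed to a pale wooden board (12 mm thick, 100 x 372 mm) in a straight row, 92 mm from centre to centre, in the order cork, black, copper, grey. The origin is the centre of its underside, 12 mm above the table, so its top is 17 mm above the table; its x axis points across the row, its y axis along the row from grey to cork.
- coaster_copper: The shiny copper coaster, a flat disc 68 mm across and 5 mm thick, third in the row, between the black and the grey one. All four are fixed to a pale wooden board (12 mm thick, 100 x 372 mm) in a straight row, 92 mm from centre to centre, in the order cork, black, copper, grey. The origin is the centre of its underside, 12 mm above the table, so its top is 17 mm above the table; its x axis points across the row, its y axis along the row from grey to cork.
- coaster_grey: The light grey coaster, a flat disc 68 mm across and 5 mm thick, at the other end of the row. All four are fixed to a pale wooden board (12 mm thick, 100 x 372 mm) in a straight row, 92 mm from centre to centre, in the order cork, black, copper, grey. The origin is the centre of its underside, 12 mm above the table, so its top is 17 mm above the table; its x axis points across the row, its y axis along the row from grey to cork.
- mug: White mug, 82 mm across and 82 mm high, with one handle on the side away from the robot. Loose, standing on the table just beyond one end of the board, 110 mm or so from the centre of the end coaster; at which end differs from start to start. The origin is the centre of its underside.
- bowl: Empty blue bowl, 90 mm across and 50 mm high, loose, standing on the table just beyond the other end of the board. The origin is the centre of its underside.
Mind the look-alikes: they are no part of the job. Leave any brown or purple look-alike of the part that bears jar_red_mid alone.

How it is judged:
At the end, for the whole second after the job is handed in: From the mug's end to the bowl's end the coasters carry the green, blue, yellow and red jar, each within 13 mm of its coaster's centre, resting on it (height within 5 mm), upright within 0.1 rad, released, for a second (((horizontal distance between mug and coaster_cork below 0.2 m and horizontal distance between jar_red_mid and coaster_grey below 0.013 m and z of jar_red_mid in the frame of coaster_grey between 0.023 and 0.033 m and angle between each of jar_red_mid, jar_yellow_mid, jar_blue_mid, jar_green_mid's own z axis and vertical below 0.1 rad and horizontal distance between jar_yellow_mid and coaster_copper below 0.013 m and z of jar_yellow_mid in the frame of coaster_copper between 0.031 and 0.041 m and horizontal distance between jar_blue_mid and coaster_black below 0.013 m and z of jar_blue_mid in the frame of coaster_black between 0.039 and 0.049 m and horizontal distance between jar_green_mid and coaster_cork below 0.013 m and z of jar_green_mid in the frame of coaster_cork between 0.047 and 0.057 m) or (horizontal distance between mug and coaster_grey below 0.2 m and horizontal distance between jar_red_mid and coaster_cork below 0.013 m and z of jar_red_mid in the frame of coaster_cork between 0.023 and 0.033 m and angle between each of jar_red_mid, jar_yellow_mid, jar_blue_mid, jar_green_mid's own z axis and vertical below 0.1 rad and horizontal distance between jar_yellow_mid and coaster_black below 0.013 m and z of jar_yellow_mid in the frame of coaster_black between 0.031 and 0.041 m and horizontal distance between jar_blue_mid and coaster_copper below 0.013 m and z of jar_blue_mid in the frame of coaster_copper between 0.039 and 0.049 m and horizontal distance between jar_green_mid and coaster_grey below 0.013 m and z of jar_green_mid in the frame of coaster_grey between 0.047 and 0.057 m))); the robot touches nothing.
It fails at once if the mug or the bowl was pushed more than 25 mm (distance of any of mug, bowl from where it was at the start of the episode above 0.025 m).
It fails at once if a jar was tipped over (angle between any of jar_red_mid, jar_yellow_mid, jar_blue_mid, jar_green_mid's own z axis and vertical above 0.7 rad).
It fails at once if a jar was dropped: let go more than 20 mm above the height at which it stands on a coaster ((contact force between the fingers and jar_red below 0.05 N and height (world z) of jar_red_mid above 0.06 m) or (contact force between the fingers and jar_yellow below 0.05 N and height (world z) of jar_yellow_mid above 0.068 m) or (contact force between the fingers and jar_blue below 0.05 N and height (world z) of jar_blue_mid above 0.076 m) or (contact force between the fingers and jar_green below 0.05 N and height (world z) of jar_green_mid above 0.084 m)).
It fails at once if a coaster was pressed or struck with more than 60 N (contact force between any of coaster_cork, coaster_black, coaster_copper, coaster_grey and anything else above 60 N).
It also fails if it takes over 99 s, if anything falls off the work surface, if the arm or the gripper's body presses on something with over 40 N, if the wrist force passes 120 N, or if a joint passes its speed limit or range.

## Working session

There is one attempt and no reset: what is moved stays moved. The work goes in short steps, Python scripts to look and compute and a shell command to move; the robot and the scene stay as the last step left them, time stands still between calls to the robot, and variables do not carry over. Pictures are saved under pics/ and viewed, at most 14 in all, crops included, and the job is handed in when it is done.

```bash
mkdir -p pics; python3 - <<'E'
from bench import *
import cv2
for n in ("top","side"):
    cv2.imwrite(f"pics/{n}0.png",grab_frame(n)[:,:,::-1]); print(n,get_calibration(n))
s=get_state();print({k:s[k] for k in("clock","tcp_pos","tool_rot","finger_gap")})
E
```

```text
top {'fx': 400.56713020621925, 'fy': 400.56713020621925, 'cx': 275.42098769541127, 'cy': 208.96511930696172, 'k1': 0.003663029995572178, 'xyz': array([ 0.46487783, -0.02763885,  0.90628059]), 'rotation': array([ 0.07740555,  0.03353664, -1.55529442])}
side {'fx': 476.40180308643374, 'fy': 476.40180308643374, 'cx': 287.8515483465999, 'cy': 211.11884340201658, 'k1': -0.048500766759111316, 'xyz': array([0.07431468, 0.46957647, 0.75345604]), 'rotation': array([ 7.47808446e-01,  1.78557203e-04, -2.41515175e+00])}
{'clock': 0.1, 'tcp_pos': array([ 0.21075326, -0.64084169,  0.20484247]), 'tool_rot': array([-3.14042632e+00,  9.15947081e-05,  3.17753324e-01]), 'finger_gap': 0.0939177693714011}
```

View pics/top0.png

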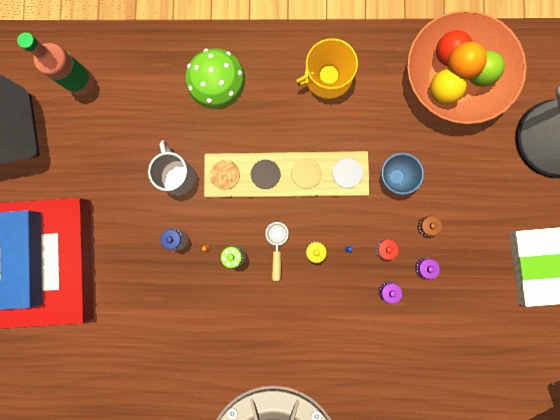

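View pics/side0.png

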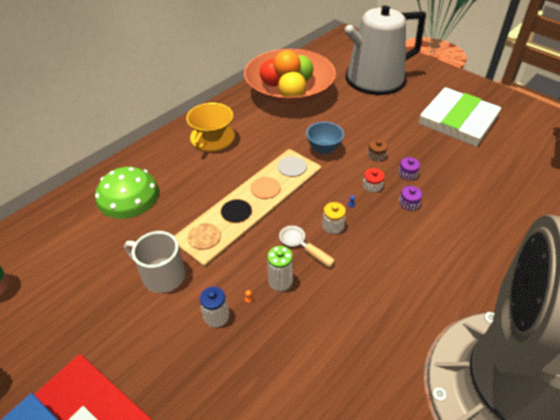

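The side view shows the mug (160,262) beside the cork coaster (205,236), and the bowl (325,138) beside the grey one. So green goes on cork, blue on black, yellow on copper and red on grey. In the top view, the lids are at blue (171,240), green (231,258), yellow (316,252) and red (388,250). The coasters run from (225,174) to (348,173).

```bash
cat > h.py <<'E'
from bench import *
import numpy as np, cv2
from scipy.spatial.transform import Rotation as R
def ray(c,uv,z):
    """world point on plane z seen at pixel uv"""
    d=np.array([(uv[0]-c["cx"])/c["fx"],(uv[1]-c["cy"])/c["fy"]]); s=d.copy()
    for _ in range(10): s=d/(1+c["k1"]*(s@s))
    w=R.from_euler("xyz",c["rotation"]).apply([s[0],-s[1],-1])
    return c["xyz"]+w*(z-c["xyz"][2])/w[2]
def blob(img,uv,rad,hue,smin=110,vmin=50):
    """centre of the min. enclosing ellipse-ish blob of hue range near uv"""
    h=cv2.cvtColor(img,cv2.COLOR_RGB2HSV); m=cv2.inRange(h,(hue[0],smin,vmin),(hue[1],255,255))
    k=np.zeros_like(m); cv2.circle(k,(int(uv[0]),int(uv[1])),rad,255,-1); m&=k
    m=cv2.morphologyEx(m,cv2.MORPH_OPEN,np.ones((3,3),np.uint8))
    n,l,st,ce=cv2.connectedComponentsWithStats(m)
    i=1+np.argmax(st[1:,4]); return ce[i],st[i]
E
python3 - <<'E'
from h import *
im=grab_frame("top"); c=get_calibration("top")
J={"blue":((171,240),(105,128),.066),"green":((231,258),(35,75),.082),"yellow":((316,252),(20,34),.050),"red":((388,250),(0,6),.034)}
for n,(uv,h,z) in J.items():
    ce,st=blob(im,uv,18,h); print(n,ce.round(1),st,ray(c,ce,z).round(4))
ends=[(205,154),(369,152.5),(369,195.5),(205,196)]
for n,uv in dict(cork=(224.8,174.5),black=(265.5,174),copper=(306.5,173.5),grey=(347.8,173)).items(): print(n,ray(c,uv,.017).round(4))
for e in ends: print(ray(c,e,.012).round(4))
x=np.hstack([im[130:220,150:440]]); cv2.imwrite("pics/t1.png",cv2.resize(np.vstack([x,im[215:305,150:440]]),None,fx=2.7,fy=2.7,interpolation=cv2.INTER_CUBIC)[:,:,::-1])
E
```

```text
blue [168.3 240.6] [161 230  18  19 197] [0.4598 0.2267 0.066 ]
green [231.  257.2] [221 247  21  21 218] [0.428  0.0907 0.082 ]
yellow [315.9 252.2] [306 242  21  21 343] [ 0.4401 -0.0851  0.05  ]
red [387.7 249.3] [378 239  21  21 352] [ 0.4484 -0.24    0.034 ]
cork [0.6098 0.1185 0.017 ]
black [0.6119 0.0268 0.017 ]
copper [ 0.6139 -0.0651  0.017 ]
grey [ 0.6159 -0.1569  0.017 ]
[0.6573 0.1659 0.012 ]
[ 0.6637 -0.2049  0.012 ]
[ 0.5666 -0.2047  0.012 ]
[0.5611 0.1631 0.012 ]
```

View pics/t1.png

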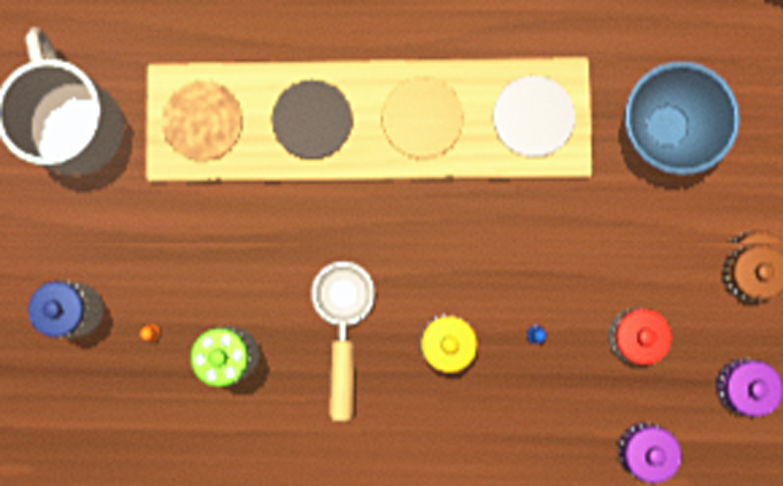

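The crop puts the coaster centres at about (224.8,174.4), (265.7,174.3), (306.5,173.7) and (348.1,173.1) in top-view pixels, and the blue lid at about (170.7,239.3). I'll start with the red jar, which is nearest.

```bash
python3 -m crank '[{"dx":20,"dy":34,"az":0.11},{"dx":40,"dy":68,"az":0.21},{"dx":60,"dy":102,"az":0.32},{"dx":80,"dy":136,"az":0.42},{"dx":100,"dy":170,"az":0.53},{"dx":120,"dy":204,"az":0.64},{"dx":140,"dy":238,"az":0.74},{"dx":160,"dy":272,"az":0.85},{"dx":180,"dy":306,"az":0.95},{"dx":200,"dy":340,"az":1.06},{"dx":220,"dy":374,"az":1.16},{"dx":238,"dy":401,"az":1.26}]' 25
python3 -m crank '[{},{},{}]'
python3 - <<'E'
from h import *
c=get_calibration("wrist"); im=grab_frame("wrist"); s=get_state(); print(s["tcp_pos"],s["tool_rot"],s["joints"].round(2) if hasattr(s["joints"],"round") else s["joints"])
print(c); cv2.imwrite("pics/w1.png",im[:,:,::-1])
E
```

```text
[ 0.21080607 -0.64094597  0.20507659] [-3.14083309e+00  6.22749184e-05  3.17780119e-01] [ 1.1   0.43  0.07  1.61 -0.03  1.11 -0.07]
{'fx': 354.83924690794294, 'fy': 354.83924690794294, 'cx': 274.9873449630966, 'cy': 212.52561674307717, 'k1': -0.06379920083722491, 'xyz': array([ 0.27980014, -0.61791294,  0.38469503]), 'rotation': array([-2.54975118e-01,  1.63842281e-04, -1.25186590e+00])}schema error: expected keys ax, ay, az, dx, dy, dz, jaw
schema error: expected keys ax, ay, az, dx, dy, dz, jaw
```

View pics/w1.png

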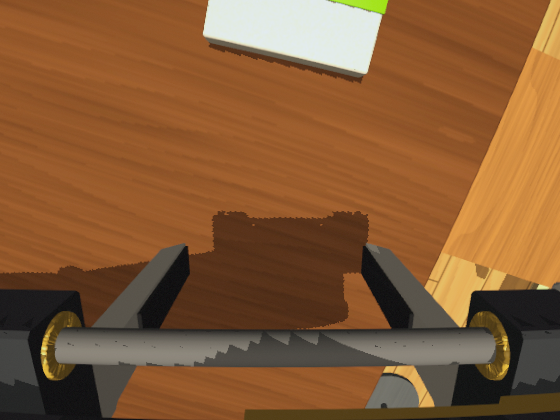

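The wrist picture shows only the start position, with the fingers at (150,290) and (400,290) over bare table. The move was refused because every row needs all the keys, so I'll resend it.

```bash
python3 -m crank '[{"ax":0,"ay":0,"az":0.11,"dx":20,"dy":34,"dz":0,"jaw":0},{"ax":0,"ay":0,"az":0.21,"dx":40,"dy":68,"dz":0,"jaw":0},{"ax":0,"ay":0,"az":0.32,"dx":60,"dy":102,"dz":0,"jaw":0},{"ax":0,"ay":0,"az":0.42,"dx":80,"dy":136,"dz":0,"jaw":0},{"ax":0,"ay":0,"az":0.53,"dx":100,"dy":170,"dz":0,"jaw":0},{"ax":0,"ay":0,"az":0.64,"dx":120,"dy":204,"dz":0,"jaw":0},{"ax":0,"ay":0,"az":0.74,"dx":140,"dy":238,"dz":0,"jaw":0},{"ax":0,"ay":0,"az":0.85,"dx":160,"dy":272,"dz":0,"jaw":0},{"ax":0,"ay":0,"az":0.95,"dx":180,"dy":306,"dz":0,"jaw":0},{"ax":0,"ay":0,"az":1.06,"dx":200,"dy":340,"dz":0,"jaw":0},{"ax":0,"ay":0,"az":1.16,"dx":220,"dy":374,"dz":0,"jaw":0},{"ax":0,"ay":0,"az":1.26,"dx":238,"dy":401,"dz":0,"jaw":0}]' 25
python3 -m crank '[{"ax":0,"ay":0,"az":0,"dx":0,"dy":0,"dz":0,"jaw":0},{"ax":0,"ay":0,"az":0,"dx":0,"dy":0,"dz":0,"jaw":0},{"ax":0,"ay":0,"az":0,"dx":0,"dy":0,"dz":0,"jaw":0}]'
python3 - <<'E'
from h import *
c=get_calibration("wrist"); im=grab_frame("wrist"); s=get_state(); print(s["clock"],s["tcp_pos"],s["tool_rot"],np.round(s["joints"],2))
print(c["xyz"],c["rotation"]); cv2.imwrite("pics/w2.png",im[:,:,::-1])
E
```

```text
clock: 1.2
tcp_pos: [0.4498, -0.2375, 0.2057]
tool_rot: [3.141, 0.0, 1.584]
contact_force: [0.5, -0.2, 0.3]
finger_gap: 0.0937
grasp_force: 0.0
clock: 1.45
tcp_pos: [0.4485, -0.2406, 0.2053]
tool_rot: [-3.141, 0.0, 1.577]
contact_force: [1.2, -1.5, -0.1]
finger_gap: 0.0939
grasp_force: 0.0
1.5 [ 0.44826102 -0.24109193  0.20533405] [-3.14106441e+00  1.48174002e-04  1.57554711e+00] [ 0.69  0.18 -0.37  1.95  0.07  1.02  0.3 ]
[ 0.44780263 -0.16728162  0.38509479] [-0.25558517  0.00048429  0.00699048]
```

View pics/w2.png

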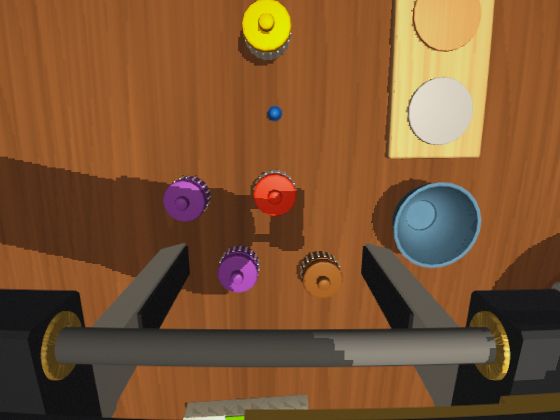

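The wrist view shows the red lid at (274,194), the yellow lid at (267,26), the grey coaster at (440,111) and the bowl at (437,225). The fingers straddle the red jar's line with nothing in the way.

```bash
python3 - <<'E'
from h import *
c=get_calibration("wrist"); im=grab_frame("wrist")
for n,uv,r,h,z in (("red",(274,194),26,(0,6),.034),("yellow",(267,26),28,(20,34),.050)):
    ce,st=blob(im,uv,r,h); print(n,ce,st,ray(c,ce,z).round(4))
g=cv2.cvtColor(im,cv2.COLOR_RGB2HSV); m=cv2.inRange(g,(0,0,120),(179,50,255))[70:150,400:485]
n,l,st,ce=cv2.connectedComponentsWithStats(m);i=1+np.argmax(st[1:,4]);ce=ce[i]+[400,70];print(ce,st[i],ray(c,ce,.017).round(4))
t=get_calibration("top")
for uv in((224.8,174.4),(265.7,174.3),(306.5,173.7),(348.1,173.1)):print(ray(t,uv,.017).round(4))
print(ray(t,(170.7,239.3),.066))
E
```

```text
red [274.69586545 193.60756833] [ 254  173   42   43 1427] [ 0.4476 -0.2398  0.034 ]
yellow [266.37395986  24.49241312] [ 242    0   50   52 2043] [ 0.4395 -0.086   0.05  ]
[440.30648968 109.86725664] [   9    7   64   67 3390] [ 0.6152 -0.1552  0.017 ]
[0.61   0.1185 0.017 ]
[0.6112 0.0263 0.017 ]
[ 0.6134 -0.0651  0.017 ]
[ 0.6157 -0.1576  0.017 ]
[0.4625732  0.22171659 0.066     ]
```

Both cameras agree to about 2 mm. Next I'll lower onto red and grip.

```bash
python3 -m crank '[{"ax":0,"ay":0,"az":0,"dx":0,"dy":1,"dz":-30,"jaw":0},{"ax":0,"ay":0,"az":0,"dx":0,"dy":1,"dz":-60,"jaw":0},{"ax":0,"ay":0,"az":0,"dx":0,"dy":1,"dz":-90,"jaw":0},{"ax":0,"ay":0,"az":0,"dx":0,"dy":1,"dz":-120,"jaw":0},{"ax":0,"ay":0,"az":0,"dx":0,"dy":1,"dz":-145,"jaw":0},{"ax":0,"ay":0,"az":0,"dx":0,"dy":1,"dz":-165,"jaw":0},{"ax":0,"ay":0,"az":0,"dx":0,"dy":1,"dz":-180,"jaw":0},{"ax":0,"ay":0,"az":0,"dx":0,"dy":1,"dz":-190,"jaw":0},{"ax":0,"ay":0,"az":0,"dx":0,"dy":1,"dz":-196,"jaw":0},{"ax":0,"ay":0,"az":0,"dx":0,"dy":1,"dz":-196,"jaw":0},{"ax":0,"ay":0,"az":0,"dx":0,"dy":1,"dz":-196,"jaw":0.3},{"ax":0,"ay":0,"az":0,"dx":0,"dy":1,"dz":-196,"jaw":0.45}]' 20
python3 -m crank '[{"ax":0,"ay":0,"az":0,"dx":0,"dy":0,"dz":0,"jaw":0.5},{"ax":0,"ay":0,"az":0,"dx":0,"dy":0,"dz":0,"jaw":0.6},{"ax":0,"ay":0,"az":0,"dx":0,"dy":0,"dz":0,"jaw":0.7},{"ax":0,"ay":0,"az":0,"dx":0,"dy":0,"dz":0,"jaw":0.8},{"ax":0,"ay":0,"az":0,"dx":0,"dy":0,"dz":0,"jaw":0.8},{"ax":0,"ay":0,"az":0,"dx":0,"dy":0,"dz":0,"jaw":0.8}]'
```

```text
clock: 2.55
tcp_pos: [0.4494, -0.2396, 0.0103]
tool_rot: [3.141, 0.001, 1.577]
contact_force: [-0.5, -1.3, -0.8]
finger_gap: 0.084
grasp_force: 0.0
clock: 3.05
tcp_pos: [0.4489, -0.2392, 0.0095]
tool_rot: [-3.142, 0.0, 1.578]
contact_force: [-0.4, 0.1, 0.6]
finger_gap: 0.0441
grasp_force: 0.7
```

```bash
python3 -m crank '[{"ax":0,"ay":0,"az":0,"dx":0,"dy":0,"dz":0,"jaw":1},{"ax":0,"ay":0,"az":0,"dx":0,"dy":0,"dz":0,"jaw":1},{"ax":0,"ay":0,"az":0,"dx":0,"dy":0,"dz":0,"jaw":1},{"ax":0,"ay":0,"az":0,"dx":0,"dy":0,"dz":5,"jaw":1},{"ax":0,"ay":0,"az":0,"dx":0,"dy":0,"dz":15,"jaw":1},{"ax":0,"ay":0,"az":0,"dx":0,"dy":0,"dz":30,"jaw":1},{"ax":0,"ay":0,"az":0,"dx":0,"dy":0,"dz":45,"jaw":1},{"ax":0,"ay":0,"az":0,"dx":0,"dy":0,"dz":55,"jaw":1},{"ax":0,"ay":0,"az":0,"dx":0,"dy":0,"dz":60,"jaw":1},{"ax":0,"ay":0,"az":0,"dx":0,"dy":0,"dz":60,"jaw":1}]' 25
python3 -m crank '[{"ax":0,"ay":0,"az":0,"dx":10,"dy":5,"dz":0,"jaw":1},{"ax":0,"ay":0,"az":0,"dx":26,"dy":13,"dz":0,"jaw":1},{"ax":0,"ay":0,"az":0,"dx":46,"dy":23,"dz":0,"jaw":1},{"ax":0,"ay":0,"az":0,"dx":70,"dy":35,"dz":0,"jaw":1},{"ax":0,"ay":0,"az":0,"dx":94,"dy":47,"dz":0,"jaw":1},{"ax":0,"ay":0,"az":0,"dx":118,"dy":59,"dz":0,"jaw":1},{"ax":0,"ay":0,"az":0,"dx":138,"dy":69,"dz":0,"jaw":1},{"ax":0,"ay":0,"az":0,"dx":154,"dy":77,"dz":0,"jaw":1},{"ax":0,"ay":0,"az":0,"dx":163,"dy":81,"dz":0,"jaw":1},{"ax":0,"ay":0,"az":0,"dx":167,"dy":83,"dz":0,"jaw":1},{"ax":0,"ay":0,"az":0,"dx":167,"dy":83,"dz":0,"jaw":1},{"ax":0,"ay":0,"az":0,"dx":167,"dy":83,"dz":0,"jaw":1}]'
python3 -m crank '[{"ax":0,"ay":0,"az":0,"dx":0,"dy":0,"dz":-5,"jaw":1},{"ax":0,"ay":0,"az":0,"dx":0,"dy":0,"dz":-12,"jaw":1},{"ax":0,"ay":0,"az":0,"dx":0,"dy":0,"dz":-20,"jaw":1},{"ax":0,"ay":0,"az":0,"dx":0,"dy":0,"dz":-27,"jaw":1},{"ax":0,"ay":0,"az":0,"dx":0,"dy":0,"dz":-32,"jaw":1},{"ax":0,"ay":0,"az":0,"dx":0,"dy":0,"dz":-36,"jaw":1},{"ax":0,"ay":0,"az":0,"dx":0,"dy":0,"dz":-36,"jaw":1},{"ax":0,"ay":0,"az":0,"dx":0,"dy":0,"dz":-36,"jaw":1}]'
python3 - <<'E'
from h import *
cv2.imwrite("pics/w3.png",grab_frame("wrist")[:,:,::-1])
E
```

```text
clock: 3.88
tcp_pos: [0.4495, -0.2396, 0.0708]
tool_rot: [3.14, 0.001, 1.578]
contact_force: [0.8, 0.3, -0.9]
finger_gap: 0.0434
grasp_force: 25.0
clock: 4.88
tcp_pos: [0.6151, -0.1566, 0.0689]
tool_rot: [-3.14, 0.0, 1.577]
contact_force: [-0.7, -0.1, -1.1]
finger_gap: 0.0437
grasp_force: 25.0
clock: 5.55
tcp_pos: [0.6158, -0.1561, 0.0332]
tool_rot: [-3.141, -0.0, 1.578]
contact_force: [-0.2, -0.1, -0.3]
finger_gap: 0.0432
grasp_force: 25.0
```

View pics/w3.png

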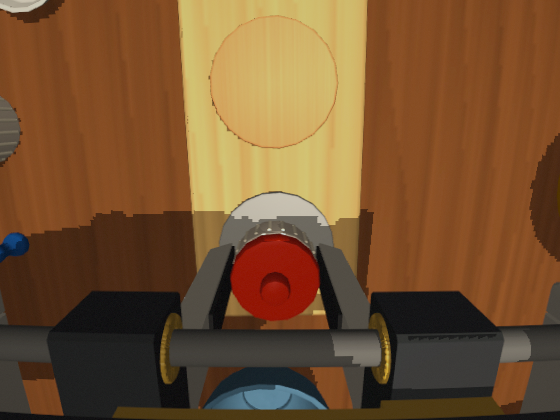

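The red jar is held over the grey coaster: lid at (275,277), coaster visible around (276,225). I'll lower the last 7 mm and release.

```bash
python3 -m crank '[{"ax":0,"ay":0,"az":0,"dx":0,"dy":0,"dz":-3,"jaw":1},{"ax":0,"ay":0,"az":0,"dx":0,"dy":0,"dz":-5,"jaw":1},{"ax":0,"ay":0,"az":0,"dx":0,"dy":0,"dz":-6.5,"jaw":1},{"ax":0,"ay":0,"az":0,"dx":0,"dy":0,"dz":-7,"jaw":1},{"ax":0,"ay":0,"az":0,"dx":0,"dy":0,"dz":-7,"jaw":1},{"ax":0,"ay":0,"az":0,"dx":0,"dy":0,"dz":-7,"jaw":1}]'
python3 -m crank '[{"ax":0,"ay":0,"az":0,"dx":0,"dy":0,"dz":0,"jaw":0.4},{"ax":0,"ay":0,"az":0,"dx":0,"dy":0,"dz":0,"jaw":0.2},{"ax":0,"ay":0,"az":0,"dx":0,"dy":0,"dz":0,"jaw":0},{"ax":0,"ay":0,"az":0,"dx":0,"dy":0,"dz":0,"jaw":0},{"ax":0,"ay":0,"az":0,"dx":0,"dy":0,"dz":0,"jaw":0},{"ax":0,"ay":0,"az":0,"dx":0,"dy":0,"dz":0,"jaw":0}]'
```

```text
clock: 6.1
tcp_pos: [0.6159, -0.1562, 0.0266]
tool_rot: [-3.141, 0.0, 1.578]
contact_force: [-2.1, -0.2, 2.9]
finger_gap: 0.0435
grasp_force: 25.0
clock: 6.6
tcp_pos: [0.6159, -0.1562, 0.0264]
tool_rot: [-3.142, -0.0, 1.578]
contact_force: [1.0, 0.4, 1.2]
finger_gap: 0.08
grasp_force: 0.0
```

```bash
python3 -m crank '[{"ax":0,"ay":0,"az":0,"dx":0,"dy":0,"dz":15,"jaw":0},{"ax":0,"ay":0,"az":0,"dx":0,"dy":0,"dz":45,"jaw":0},{"ax":0,"ay":0,"az":0,"dx":0,"dy":0,"dz":80,"jaw":0},{"ax":0,"ay":0,"az":0,"dx":-20,"dy":8,"dz":105,"jaw":0},{"ax":0,"ay":0,"az":0,"dx":-50,"dy":20,"dz":110,"jaw":0},{"ax":0,"ay":0,"az":0,"dx":-85,"dy":34,"dz":110,"jaw":0},{"ax":0,"ay":0,"az":0,"dx":-115,"dy":46,"dz":110,"jaw":0},{"ax":0,"ay":0,"az":0,"dx":-145,"dy":58,"dz":110,"jaw":0},{"ax":0,"ay":0,"az":0,"dx":-165,"dy":66,"dz":110,"jaw":0},{"ax":0,"ay":0,"az":0,"dx":-176,"dy":70.5,"dz":110,"jaw":0},{"ax":0,"ay":0,"az":0,"dx":-176,"dy":70.5,"dz":110,"jaw":0},{"ax":0,"ay":0,"az":0,"dx":-176,"dy":70.5,"dz":110,"jaw":0}]'
python3 - <<'E'
from h import *
c=get_calibration("wrist"); im=grab_frame("wrist")
cv2.imwrite("pics/w4.png",im[:,:,::-1])
h=cv2.cvtColor(im,cv2.COLOR_RGB2HSV)
for uv,r,hh,z in (((275,260),70,(20,34),.05),):
    ce,st=blob(im,uv,r,hh); print(ce,st,ray(c,ce,z))
print(get_state()["tcp_pos"])
c=get_calibration("top"); im=grab_frame("top")
for n,uv,hh,z in(("red",(348,173),(0,6),.051),("green",(231,257),(35,75),.082)):
    ce,st=blob(im,uv,22,hh); print(n,ce,st,ray(c,ce,z))
E
```

```text
clock: 7.6
tcp_pos: [0.4406, -0.0859, 0.1369]
tool_rot: [3.14, 0.0, 1.578]
contact_force: [0.8, -1.1, -0.2]
finger_gap: 0.0936
grasp_force: 0.0
[273.79256966 215.21318001] [ 247  191   54   51 2261] [ 0.4395035  -0.08445233  0.05      ]
[ 0.44110328 -0.08601281  0.13684063]
red [350.35109718 170.76802508] [341 161  20  20 319] [ 0.61503447 -0.15743392  0.051     ]
green [231.07174888 257.19282511] [221 247  21  21 223] [0.42791734 0.09057432 0.082     ]
```

View pics/w4.png

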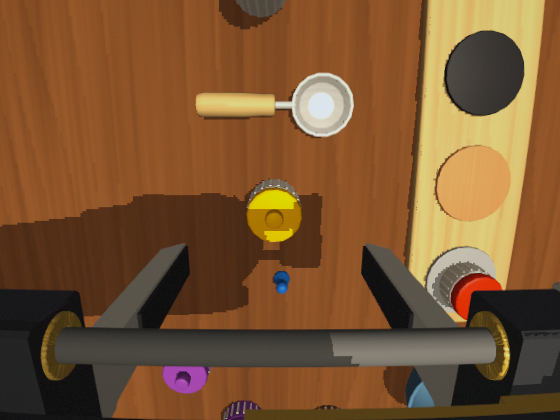

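Red stands well centred: the top camera gives (0.615,-0.157) against a coaster centre of (0.616,-0.158). The yellow lid is at (274,215), between the open fingers. Next I'll lower, grip and lift.

```bash
python3 -m crank '[{"ax":0,"ay":0,"az":0,"dx":-1,"dy":1,"dz":-20,"jaw":0},{"ax":0,"ay":0,"az":0,"dx":-1,"dy":1,"dz":-45,"jaw":0},{"ax":0,"ay":0,"az":0,"dx":-1,"dy":1,"dz":-70,"jaw":0},{"ax":0,"ay":0,"az":0,"dx":-1,"dy":1,"dz":-90,"jaw":0},{"ax":0,"ay":0,"az":0,"dx":-1,"dy":1,"dz":-106,"jaw":0},{"ax":0,"ay":0,"az":0,"dx":-1,"dy":1,"dz":-116,"jaw":0},{"ax":0,"ay":0,"az":0,"dx":-1,"dy":1,"dz":-121,"jaw":0},{"ax":0,"ay":0,"az":0,"dx":-1,"dy":1,"dz":-121,"jaw":0},{"ax":0,"ay":0,"az":0,"dx":-1,"dy":1,"dz":-121,"jaw":0.3},{"ax":0,"ay":0,"az":0,"dx":-1,"dy":1,"dz":-121,"jaw":0.45},{"ax":0,"ay":0,"az":0,"dx":-1,"dy":1,"dz":-121,"jaw":0.5},{"ax":0,"ay":0,"az":0,"dx":-1,"dy":1,"dz":-121,"jaw":0.55}]' 20
python3 -m crank '[{"ax":0,"ay":0,"az":0,"dx":0,"dy":0,"dz":0,"jaw":0.6},{"ax":0,"ay":0,"az":0,"dx":0,"dy":0,"dz":0,"jaw":0.7},{"ax":0,"ay":0,"az":0,"dx":0,"dy":0,"dz":0,"jaw":0.8},{"ax":0,"ay":0,"az":0,"dx":0,"dy":0,"dz":0,"jaw":1},{"ax":0,"ay":0,"az":0,"dx":0,"dy":0,"dz":0,"jaw":1},{"ax":0,"ay":0,"az":0,"dx":0,"dy":0,"dz":0,"jaw":1},{"ax":0,"ay":0,"az":0,"dx":0,"dy":0,"dz":0,"jaw":1},{"ax":0,"ay":0,"az":0,"dx":0,"dy":0,"dz":0,"jaw":1}]' 25
python3 -m crank '[{"ax":0,"ay":0,"az":0,"dx":0,"dy":0,"dz":5,"jaw":1},{"ax":0,"ay":0,"az":0,"dx":0,"dy":0,"dz":15,"jaw":1},{"ax":0,"ay":0,"az":0,"dx":0,"dy":0,"dz":30,"jaw":1},{"ax":0,"ay":0,"az":0,"dx":0,"dy":0,"dz":45,"jaw":1},{"ax":0,"ay":0,"az":0,"dx":0,"dy":0,"dz":55,"jaw":1},{"ax":0,"ay":0,"az":0,"dx":0,"dy":0,"dz":60,"jaw":1},{"ax":0,"ay":0,"az":0,"dx":0,"dy":0,"dz":60,"jaw":1}]'
```

```text
clock: 8.7
tcp_pos: [0.4394, -0.0848, 0.0162]
tool_rot: [3.14, 0.0, 1.578]
contact_force: [0.6, -0.0, 0.7]
finger_gap: 0.071
grasp_force: 0.0
clock: 9.37
tcp_pos: [0.439, -0.0847, 0.0156]
tool_rot: [3.141, 0.0, 1.578]
contact_force: [0.2, -0.8, 5.2]
finger_gap: 0.0435
grasp_force: 25.0
clock: 9.95
tcp_pos: [0.4395, -0.0849, 0.0767]
tool_rot: [3.14, 0.001, 1.577]
contact_force: [-0.2, -1.4, -1.5]
finger_gap: 0.0432
grasp_force: 25.0
```

```bash
python3 -m crank '[{"ax":0,"ay":0,"az":0,"dx":10,"dy":1,"dz":0,"jaw":1},{"ax":0,"ay":0,"az":0,"dx":28,"dy":3,"dz":0,"jaw":1},{"ax":0,"ay":0,"az":0,"dx":50,"dy":6,"dz":0,"jaw":1},{"ax":0,"ay":0,"az":0,"dx":74,"dy":9,"dz":0,"jaw":1},{"ax":0,"ay":0,"az":0,"dx":98,"dy":12,"dz":0,"jaw":1},{"ax":0,"ay":0,"az":0,"dx":122,"dy":14,"dz":0,"jaw":1},{"ax":0,"ay":0,"az":0,"dx":144,"dy":17,"dz":0,"jaw":1},{"ax":0,"ay":0,"az":0,"dx":162,"dy":19,"dz":0,"jaw":1},{"ax":0,"ay":0,"az":0,"dx":171,"dy":20,"dz":0,"jaw":1},{"ax":0,"ay":0,"az":0,"dx":174,"dy":20,"dz":0,"jaw":1},{"ax":0,"ay":0,"az":0,"dx":174,"dy":20,"dz":0,"jaw":1},{"ax":0,"ay":0,"az":0,"dx":174,"dy":20,"dz":0,"jaw":1}]'
python3 -m crank '[{"ax":0,"ay":0,"az":0,"dx":0,"dy":0,"dz":-6,"jaw":1},{"ax":0,"ay":0,"az":0,"dx":0,"dy":0,"dz":-15,"jaw":1},{"ax":0,"ay":0,"az":0,"dx":0,"dy":0,"dz":-24,"jaw":1},{"ax":0,"ay":0,"az":0,"dx":0,"dy":0,"dz":-31,"jaw":1},{"ax":0,"ay":0,"az":0,"dx":0,"dy":0,"dz":-36,"jaw":1},{"ax":0,"ay":0,"az":0,"dx":0,"dy":0,"dz":-39,"jaw":1},{"ax":0,"ay":0,"az":0,"dx":0,"dy":0,"dz":-39,"jaw":1},{"ax":0,"ay":0,"az":0,"dx":0,"dy":0,"dz":-39,"jaw":1}]'
```

```text
clock: 10.95
tcp_pos: [0.6119, -0.0648, 0.0749]
tool_rot: [-3.14, 0.0, 1.578]
contact_force: [0.0, -0.7, -1.6]
finger_gap: 0.0436
grasp_force: 25.0
clock: 11.62
tcp_pos: [0.6129, -0.0646, 0.0364]
tool_rot: [-3.141, -0.0, 1.578]
contact_force: [-0.4, -0.1, -1.7]
finger_gap: 0.0435
grasp_force: 25.0
```

```bash
python3 -m crank '[{"ax":0,"ay":0,"az":0,"dx":0,"dy":0,"dz":-2,"jaw":1},{"ax":0,"ay":0,"az":0,"dx":0,"dy":0,"dz":-3.5,"jaw":1},{"ax":0,"ay":0,"az":0,"dx":0,"dy":0,"dz":-4,"jaw":1},{"ax":0,"ay":0,"az":0,"dx":0,"dy":0,"dz":-4,"jaw":1},{"ax":0,"ay":0,"az":0,"dx":0,"dy":0,"dz":-4,"jaw":1}]'
python3 -m crank '[{"ax":0,"ay":0,"az":0,"dx":0,"dy":0,"dz":0,"jaw":0.4},{"ax":0,"ay":0,"az":0,"dx":0,"dy":0,"dz":0,"jaw":0.2},{"ax":0,"ay":0,"az":0,"dx":0,"dy":0,"dz":0,"jaw":0},{"ax":0,"ay":0,"az":0,"dx":0,"dy":0,"dz":0,"jaw":0},{"ax":0,"ay":0,"az":0,"dx":0,"dy":0,"dz":0,"jaw":0},{"ax":0,"ay":0,"az":0,"dx":0,"dy":0,"dz":0,"jaw":0},{"ax":0,"ay":0,"az":0,"dx":0,"dy":0,"dz":0,"jaw":0},{"ax":0,"ay":0,"az":0,"dx":0,"dy":0,"dz":20,"jaw":0},{"ax":0,"ay":0,"az":0,"dx":0,"dy":0,"dz":55,"jaw":0},{"ax":0,"ay":0,"az":0,"dx":0,"dy":0,"dz":90,"jaw":0},{"ax":0,"ay":0,"az":0,"dx":0,"dy":0,"dz":120,"jaw":0},{"ax":0,"ay":0,"az":0,"dx":0,"dy":0,"dz":130,"jaw":0}]'
python3 -m crank '[{"ax":0,"ay":0,"az":0,"dx":-10,"dy":19,"dz":0,"jaw":0},{"ax":0,"ay":0,"az":0,"dx":-27,"dy":51,"dz":0,"jaw":0},{"ax":0,"ay":0,"az":0,"dx":-45,"dy":86,"dz":0,"jaw":0},{"ax":0,"ay":0,"az":0,"dx":-63,"dy":121,"dz":0,"jaw":0},{"ax":0,"ay":0,"az":0,"dx":-82,"dy":156,"dz":0,"jaw":0},{"ax":0,"ay":0,"az":0,"dx":-100,"dy":191,"dz":0,"jaw":0},{"ax":0,"ay":0,"az":0,"dx":-118,"dy":226,"dz":0,"jaw":0},{"ax":0,"ay":0,"az":0,"dx":-134,"dy":256,"dz":0,"jaw":0},{"ax":0,"ay":0,"az":0,"dx":-145,"dy":276,"dz":0,"jaw":0},{"ax":0,"ay":0,"az":0,"dx":-150,"dy":286,"dz":0,"jaw":0},{"ax":0,"ay":0,"az":0,"dx":-150,"dy":286,"dz":0,"jaw":0},{"ax":0,"ay":0,"az":0,"dx":-150,"dy":286,"dz":0,"jaw":0}]'
python3 - <<'E'
from h import *
c=get_calibration("wrist"); im=grab_frame("wrist"); print(get_state()["tcp_pos"])
cv2.imwrite("pics/w5.png",im[:,:,::-1])
ce,st=blob(im,(275,220),70,(105,128)); print(ce,st,ray(c,ce,.066))
c=get_calibration("top"); im=grab_frame("top")
ce,st=blob(im,(308,172),22,(24,34),170); print(ce,st,ray(c,ce,.067))
E
```

```text
clock: 12.03
tcp_pos: [0.613, -0.0647, 0.0326]
tool_rot: [3.141, 0.0, 1.578]
contact_force: [-0.1, -0.5, 1.5]
finger_gap: 0.0433
grasp_force: 25.0
clock: 13.03
tcp_pos: [0.6147, -0.0645, 0.1672]
tool_rot: [3.136, 0.0, 1.578]
contact_force: [1.1, 0.4, 1.0]
finger_gap: 0.094
grasp_force: 0.0
clock: 14.03
tcp_pos: [0.4631, 0.2209, 0.1623]
tool_rot: [-3.141, 0.0, 1.578]
contact_force: [0.3, -1.0, -0.2]
finger_gap: 0.0937
grasp_force: 0.0
[0.46349278 0.22021475 0.16222953]
[274.35647717 208.722274  ] [ 249  183   52   52 2146] [0.46224957 0.22524395 0.066     ]
[309.93157895 168.08947368] [300 161  18  18 190] [ 0.61713259 -0.07009425  0.067     ]
```

View pics/w5.png

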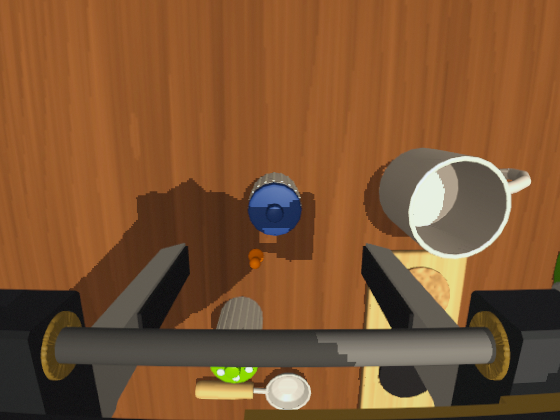

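The blue lid is at (274,209), between the fingers, and the mug (445,205) is well clear. I'll lower, grip and lift.

```bash
python3 -m crank '[{"ax":0,"ay":0,"az":0,"dx":-1,"dy":4,"dz":-20,"jaw":0},{"ax":0,"ay":0,"az":0,"dx":-1,"dy":4,"dz":-50,"jaw":0},{"ax":0,"ay":0,"az":0,"dx":-1,"dy":4,"dz":-80,"jaw":0},{"ax":0,"ay":0,"az":0,"dx":-1,"dy":4,"dz":-105,"jaw":0},{"ax":0,"ay":0,"az":0,"dx":-1,"dy":4,"dz":-124,"jaw":0},{"ax":0,"ay":0,"az":0,"dx":-1,"dy":4,"dz":-135,"jaw":0},{"ax":0,"ay":0,"az":0,"dx":-1,"dy":4,"dz":-140,"jaw":0},{"ax":0,"ay":0,"az":0,"dx":-1,"dy":4,"dz":-140,"jaw":0},{"ax":0,"ay":0,"az":0,"dx":-1,"dy":4,"dz":-140,"jaw":0.3},{"ax":0,"ay":0,"az":0,"dx":-1,"dy":4,"dz":-140,"jaw":0.45},{"ax":0,"ay":0,"az":0,"dx":-1,"dy":4,"dz":-140,"jaw":0.5},{"ax":0,"ay":0,"az":0,"dx":-1,"dy":4,"dz":-140,"jaw":0.55}]' 20
python3 -m crank '[{"ax":0,"ay":0,"az":0,"dx":0,"dy":0,"dz":0,"jaw":0.6},{"ax":0,"ay":0,"az":0,"dx":0,"dy":0,"dz":0,"jaw":0.7},{"ax":0,"ay":0,"az":0,"dx":0,"dy":0,"dz":0,"jaw":0.8},{"ax":0,"ay":0,"az":0,"dx":0,"dy":0,"dz":0,"jaw":1},{"ax":0,"ay":0,"az":0,"dx":0,"dy":0,"dz":0,"jaw":1},{"ax":0,"ay":0,"az":0,"dx":0,"dy":0,"dz":0,"jaw":1},{"ax":0,"ay":0,"az":0,"dx":0,"dy":0,"dz":0,"jaw":1},{"ax":0,"ay":0,"az":0,"dx":0,"dy":0,"dz":0,"jaw":1}]' 25
python3 -m crank '[{"ax":0,"ay":0,"az":0,"dx":0,"dy":0,"dz":5,"jaw":1},{"ax":0,"ay":0,"az":0,"dx":0,"dy":0,"dz":15,"jaw":1},{"ax":0,"ay":0,"az":0,"dx":0,"dy":0,"dz":30,"jaw":1},{"ax":0,"ay":0,"az":0,"dx":0,"dy":0,"dz":45,"jaw":1},{"ax":0,"ay":0,"az":0,"dx":0,"dy":0,"dz":55,"jaw":1},{"ax":0,"ay":0,"az":0,"dx":0,"dy":0,"dz":60,"jaw":1},{"ax":0,"ay":0,"az":0,"dx":0,"dy":0,"dz":60,"jaw":1}]'
python3 - <<'E'
from h import *
c=get_calibration("top"); im=grab_frame("top"); cv2.imwrite("pics/t2.png",cv2.resize(im[130:310,120:420],None,fx=2.6,fy=2.6,interpolation=cv2.INTER_CUBIC)[:,:,::-1])
E
```

```text
clock: 15.13
tcp_pos: [0.4624, 0.2254, 0.0233]
tool_rot: [3.14, -0.0, 1.578]
contact_force: [-0.0, -0.2, -0.4]
finger_gap: 0.0709
grasp_force: 0.0
clock: 15.8
tcp_pos: [0.462, 0.2254, 0.0226]
tool_rot: [3.142, -0.0, 1.578]
contact_force: [1.3, 0.2, 3.3]
finger_gap: 0.0437
grasp_force: 25.0
clock: 16.38
tcp_pos: [0.4625, 0.2255, 0.0837]
tool_rot: [3.14, -0.001, 1.577]
contact_force: [0.7, -0.3, -1.8]
finger_gap: 0.0432
grasp_force: 25.0
```

View pics/t2.png

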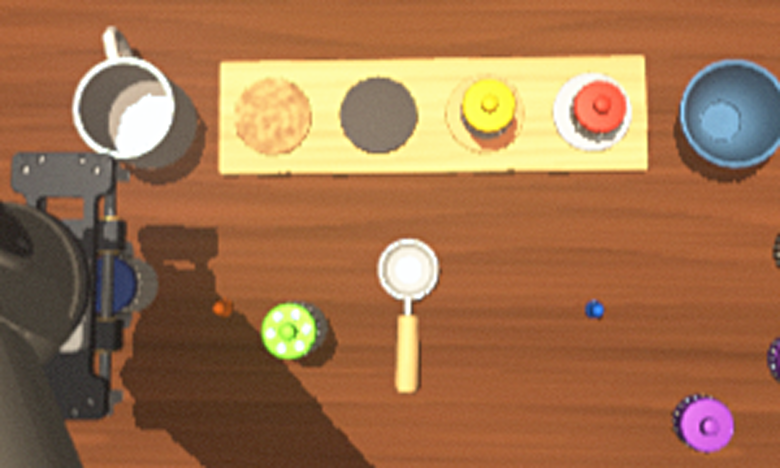

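The top view shows yellow at (488,106) and red at (599,107), both standing on their coasters. The mug and bowl haven't moved. Next I'll carry blue to the black coaster.

```bash
python3 -m crank '[{"ax":0,"ay":0,"az":0,"dx":7,"dy":-9,"dz":0,"jaw":1},{"ax":0,"ay":0,"az":0,"dx":20,"dy":-26,"dz":0,"jaw":1},{"ax":0,"ay":0,"az":0,"dx":38,"dy":-50,"dz":0,"jaw":1},{"ax":0,"ay":0,"az":0,"dx":57,"dy":-75,"dz":0,"jaw":1},{"ax":0,"ay":0,"az":0,"dx":76,"dy":-100,"dz":0,"jaw":1},{"ax":0,"ay":0,"az":0,"dx":95,"dy":-126,"dz":0,"jaw":1},{"ax":0,"ay":0,"az":0,"dx":114,"dy":-151,"dz":0,"jaw":1},{"ax":0,"ay":0,"az":0,"dx":132,"dy":-174,"dz":0,"jaw":1},{"ax":0,"ay":0,"az":0,"dx":144,"dy":-190,"dz":0,"jaw":1},{"ax":0,"ay":0,"az":0,"dx":150,"dy":-197,"dz":0,"jaw":1},{"ax":0,"ay":0,"az":0,"dx":150,"dy":-197,"dz":0,"jaw":1},{"ax":0,"ay":0,"az":0,"dx":150,"dy":-197,"dz":0,"jaw":1}]'
python3 -m crank '[{"ax":0,"ay":0,"az":0,"dx":0,"dy":0,"dz":-6,"jaw":1},{"ax":0,"ay":0,"az":0,"dx":0,"dy":0,"dz":-15,"jaw":1},{"ax":0,"ay":0,"az":0,"dx":0,"dy":0,"dz":-24,"jaw":1},{"ax":0,"ay":0,"az":0,"dx":0,"dy":0,"dz":-31,"jaw":1},{"ax":0,"ay":0,"az":0,"dx":0,"dy":0,"dz":-36,"jaw":1},{"ax":0,"ay":0,"az":0,"dx":0,"dy":0,"dz":-39,"jaw":1},{"ax":0,"ay":0,"az":0,"dx":0,"dy":0,"dz":-39,"jaw":1},{"ax":0,"ay":0,"az":0,"dx":0,"dy":0,"dz":-39,"jaw":1}]'
python3 - <<'E'
from h import *
t=get_calibration("top")
for uv,z in (((488/2.6+120,106/2.6+130),.067),((599/2.6+120,107/2.6+130),.051)): print(ray(t,uv,z))
E
```

```text
clock: 17.43
tcp_pos: [0.6112, 0.0287, 0.0817]
tool_rot: [-3.14, -0.0, 1.578]
contact_force: [0.5, 0.6, -0.8]
finger_gap: 0.0436
grasp_force: 25.0
clock: 18.1
tcp_pos: [0.6119, 0.0284, 0.0434]
tool_rot: [-3.141, -0.0, 1.578]
contact_force: [0.7, -0.1, -1.3]
finger_gap: 0.0433
grasp_force: 25.0
[ 0.6113659  -0.06542635  0.067     ]
[ 0.61419907 -0.15750642  0.051     ]
```

```bash
python3 -m crank '[{"ax":0,"ay":0,"az":0,"dx":0,"dy":0,"dz":-2,"jaw":1},{"ax":0,"ay":0,"az":0,"dx":0,"dy":0,"dz":-3.5,"jaw":1},{"ax":0,"ay":0,"az":0,"dx":0,"dy":0,"dz":-4,"jaw":1},{"ax":0,"ay":0,"az":0,"dx":0,"dy":0,"dz":-4,"jaw":1},{"ax":0,"ay":0,"az":0,"dx":0,"dy":0,"dz":-4,"jaw":1}]'
python3 -m crank '[{"ax":0,"ay":0,"az":0,"dx":0,"dy":0,"dz":0,"jaw":0.4},{"ax":0,"ay":0,"az":0,"dx":0,"dy":0,"dz":0,"jaw":0.2},{"ax":0,"ay":0,"az":0,"dx":0,"dy":0,"dz":0,"jaw":0},{"ax":0,"ay":0,"az":0,"dx":0,"dy":0,"dz":0,"jaw":0},{"ax":0,"ay":0,"az":0,"dx":0,"dy":0,"dz":0,"jaw":0},{"ax":0,"ay":0,"az":0,"dx":0,"dy":0,"dz":0,"jaw":0},{"ax":0,"ay":0,"az":0,"dx":0,"dy":0,"dz":0,"jaw":0},{"ax":0,"ay":0,"az":0,"dx":0,"dy":0,"dz":20,"jaw":0},{"ax":0,"ay":0,"az":0,"dx":0,"dy":0,"dz":55,"jaw":0},{"ax":0,"ay":0,"az":0,"dx":0,"dy":0,"dz":90,"jaw":0},{"ax":0,"ay":0,"az":0,"dx":0,"dy":0,"dz":120,"jaw":0},{"ax":0,"ay":0,"az":0,"dx":0,"dy":0,"dz":130,"jaw":0}]'
python3 -m crank '[{"ax":0,"ay":0,"az":0,"dx":-15,"dy":5,"dz":0,"jaw":0},{"ax":0,"ay":0,"az":0,"dx":-40,"dy":13,"dz":0,"jaw":0},{"ax":0,"ay":0,"az":0,"dx":-70,"dy":23,"dz":0,"jaw":0},{"ax":0,"ay":0,"az":0,"dx":-100,"dy":33,"dz":0,"jaw":0},{"ax":0,"ay":0,"az":0,"dx":-130,"dy":43,"dz":0,"jaw":0},{"ax":0,"ay":0,"az":0,"dx":-155,"dy":52,"dz":0,"jaw":0},{"ax":0,"ay":0,"az":0,"dx":-175,"dy":59,"dz":0,"jaw":0},{"ax":0,"ay":0,"az":0,"dx":-184,"dy":62,"dz":0,"jaw":0},{"ax":0,"ay":0,"az":0,"dx":-184,"dy":62,"dz":0,"jaw":0},{"ax":0,"ay":0,"az":0,"dx":-184,"dy":62,"dz":0,"jaw":0},{"ax":0,"ay":0,"az":0,"dx":-184,"dy":62,"dz":0,"jaw":0}]'
python3 - <<'E'
from h import *
c=get_calibration("wrist"); im=grab_frame("wrist"); print(get_state()["tcp_pos"],np.round(get_state()["joints"],2))
cv2.imwrite("pics/w6.png",im[:,:,::-1])
ce,st=blob(im,(275,220),70,(35,75)); print(ce,st,ray(c,ce,.082), ray(c,st[:2]+st[2:4]/2,.082))
E
```

```text
clock: 18.52
tcp_pos: [0.612, 0.0283, 0.0396]
tool_rot: [3.141, -0.0, 1.578]
contact_force: [0.4, -0.3, -0.4]
finger_gap: 0.0438
grasp_force: 25.0
clock: 19.52
tcp_pos: [0.6137, 0.0288, 0.1742]
tool_rot: [3.136, -0.0, 1.578]
contact_force: [0.2, -0.3, -0.0]
finger_gap: 0.0939
grasp_force: 0.0
clock: 20.43
tcp_pos: [0.429, 0.09, 0.1695]
tool_rot: [3.141, -0.0, 1.577]
contact_force: [0.6, -0.1, 0.6]
finger_gap: 0.0938
grasp_force: 0.0
[0.4289168  0.0900459  0.16940974] [ 0.2   0.12 -0.59  2.12  0.08  0.92 -0.42]
[273.54604281 212.63763066] [ 246  186   56   55 2009] [0.42757269 0.09347505 0.082     ] [0.42793079 0.09278329 0.082     ]
```

View pics/w6.png

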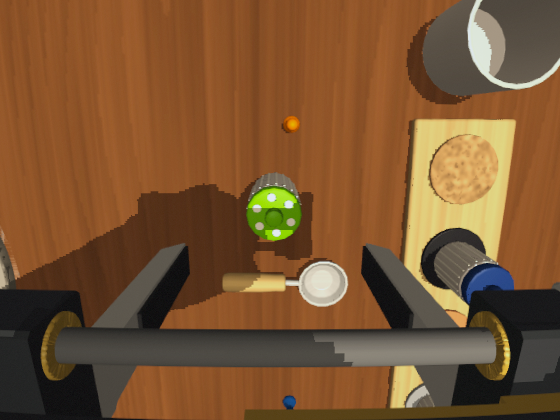

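The green lid is at (273,213), between the fingers. The blue jar is upright on the black coaster at (470,265). Next I'll take green.

```bash
python3 -m crank '[{"ax":0,"ay":0,"az":0,"dx":-1,"dy":2,"dz":-20,"jaw":0},{"ax":0,"ay":0,"az":0,"dx":-1,"dy":2,"dz":-50,"jaw":0},{"ax":0,"ay":0,"az":0,"dx":-1,"dy":2,"dz":-80,"jaw":0},{"ax":0,"ay":0,"az":0,"dx":-1,"dy":2,"dz":-105,"jaw":0},{"ax":0,"ay":0,"az":0,"dx":-1,"dy":2,"dz":-124,"jaw":0},{"ax":0,"ay":0,"az":0,"dx":-1,"dy":2,"dz":-135,"jaw":0},{"ax":0,"ay":0,"az":0,"dx":-1,"dy":2,"dz":-140,"jaw":0},{"ax":0,"ay":0,"az":0,"dx":-1,"dy":2,"dz":-140,"jaw":0},{"ax":0,"ay":0,"az":0,"dx":-1,"dy":2,"dz":-140,"jaw":0.3},{"ax":0,"ay":0,"az":0,"dx":-1,"dy":2,"dz":-140,"jaw":0.45},{"ax":0,"ay":0,"az":0,"dx":-1,"dy":2,"dz":-140,"jaw":0.5},{"ax":0,"ay":0,"az":0,"dx":-1,"dy":2,"dz":-140,"jaw":0.55}]' 20
python3 -m crank '[{"ax":0,"ay":0,"az":0,"dx":0,"dy":0,"dz":0,"jaw":0.6},{"ax":0,"ay":0,"az":0,"dx":0,"dy":0,"dz":0,"jaw":0.7},{"ax":0,"ay":0,"az":0,"dx":0,"dy":0,"dz":0,"jaw":0.8},{"ax":0,"ay":0,"az":0,"dx":0,"dy":0,"dz":0,"jaw":1},{"ax":0,"ay":0,"az":0,"dx":0,"dy":0,"dz":0,"jaw":1},{"ax":0,"ay":0,"az":0,"dx":0,"dy":0,"dz":0,"jaw":1},{"ax":0,"ay":0,"az":0,"dx":0,"dy":0,"dz":0,"jaw":1},{"ax":0,"ay":0,"az":0,"dx":0,"dy":0,"dz":0,"jaw":1}]' 25
python3 -m crank '[{"ax":0,"ay":0,"az":0,"dx":0,"dy":0,"dz":5,"jaw":1},{"ax":0,"ay":0,"az":0,"dx":0,"dy":0,"dz":15,"jaw":1},{"ax":0,"ay":0,"az":0,"dx":0,"dy":0,"dz":30,"jaw":1},{"ax":0,"ay":0,"az":0,"dx":0,"dy":0,"dz":45,"jaw":1},{"ax":0,"ay":0,"az":0,"dx":0,"dy":0,"dz":55,"jaw":1},{"ax":0,"ay":0,"az":0,"dx":0,"dy":0,"dz":60,"jaw":1},{"ax":0,"ay":0,"az":0,"dx":0,"dy":0,"dz":60,"jaw":1}]'
```

```text
clock: 21.48
tcp_pos: [0.4275, 0.0923, 0.0303]
tool_rot: [3.14, -0.0, 1.577]
contact_force: [0.4, 0.8, -0.0]
finger_gap: 0.0704
grasp_force: 0.0
clock: 22.15
tcp_pos: [0.4271, 0.0924, 0.0296]
tool_rot: [3.141, -0.0, 1.578]
contact_force: [-0.2, 0.0, 4.6]
finger_gap: 0.044
grasp_force: 25.0
clock: 22.73
tcp_pos: [0.4275, 0.0923, 0.0906]
tool_rot: [3.14, 0.0, 1.577]
contact_force: [1.3, 0.7, -1.9]
finger_gap: 0.0439
grasp_force: 25.0
```

```bash
python3 -m crank '[{"ax":0,"ay":0,"az":0,"dx":10,"dy":1,"dz":0,"jaw":1},{"ax":0,"ay":0,"az":0,"dx":28,"dy":4,"dz":0,"jaw":1},{"ax":0,"ay":0,"az":0,"dx":52,"dy":7,"dz":0,"jaw":1},{"ax":0,"ay":0,"az":0,"dx":77,"dy":11,"dz":0,"jaw":1},{"ax":0,"ay":0,"az":0,"dx":102,"dy":15,"dz":0,"jaw":1},{"ax":0,"ay":0,"az":0,"dx":127,"dy":19,"dz":0,"jaw":1},{"ax":0,"ay":0,"az":0,"dx":150,"dy":22,"dz":0,"jaw":1},{"ax":0,"ay":0,"az":0,"dx":169,"dy":25,"dz":0,"jaw":1},{"ax":0,"ay":0,"az":0,"dx":180,"dy":26.5,"dz":0,"jaw":1},{"ax":0,"ay":0,"az":0,"dx":183,"dy":26.5,"dz":0,"jaw":1},{"ax":0,"ay":0,"az":0,"dx":183,"dy":26.5,"dz":0,"jaw":1},{"ax":0,"ay":0,"az":0,"dx":183,"dy":26.5,"dz":0,"jaw":1}]'
python3 -m crank '[{"ax":0,"ay":0,"az":0,"dx":0,"dy":0,"dz":-6,"jaw":1},{"ax":0,"ay":0,"az":0,"dx":0,"dy":0,"dz":-15,"jaw":1},{"ax":0,"ay":0,"az":0,"dx":0,"dy":0,"dz":-24,"jaw":1},{"ax":0,"ay":0,"az":0,"dx":0,"dy":0,"dz":-31,"jaw":1},{"ax":0,"ay":0,"az":0,"dx":0,"dy":0,"dz":-36,"jaw":1},{"ax":0,"ay":0,"az":0,"dx":0,"dy":0,"dz":-39,"jaw":1},{"ax":0,"ay":0,"az":0,"dx":0,"dy":0,"dz":-39,"jaw":1},{"ax":0,"ay":0,"az":0,"dx":0,"dy":0,"dz":-39,"jaw":1}]'
```

```text
clock: 23.73
tcp_pos: [0.6092, 0.1187, 0.0885]
tool_rot: [-3.14, 0.0, 1.578]
contact_force: [0.2, 0.2, -2.1]
finger_gap: 0.0438
grasp_force: 25.0
clock: 24.4
tcp_pos: [0.6099, 0.1189, 0.0504]
tool_rot: [-3.141, -0.0, 1.578]
contact_force: [-0.1, -0.1, -2.2]
finger_gap: 0.0435
grasp_force: 25.0
```

Next: lower 4 mm, release, rise, and back off toward the robot for a clear top view.

```bash
python3 -m crank '[{"ax":0,"ay":0,"az":0,"dx":0,"dy":0,"dz":-2,"jaw":1},{"ax":0,"ay":0,"az":0,"dx":0,"dy":0,"dz":-3.5,"jaw":1},{"ax":0,"ay":0,"az":0,"dx":0,"dy":0,"dz":-4,"jaw":1},{"ax":0,"ay":0,"az":0,"dx":0,"dy":0,"dz":-4,"jaw":1},{"ax":0,"ay":0,"az":0,"dx":0,"dy":0,"dz":-4,"jaw":1}]'
python3 -m crank '[{"ax":0,"ay":0,"az":0,"dx":0,"dy":0,"dz":0,"jaw":0.4},{"ax":0,"ay":0,"az":0,"dx":0,"dy":0,"dz":0,"jaw":0.2},{"ax":0,"ay":0,"az":0,"dx":0,"dy":0,"dz":0,"jaw":0},{"ax":0,"ay":0,"az":0,"dx":0,"dy":0,"dz":0,"jaw":0},{"ax":0,"ay":0,"az":0,"dx":0,"dy":0,"dz":0,"jaw":0},{"ax":0,"ay":0,"az":0,"dx":0,"dy":0,"dz":0,"jaw":0},{"ax":0,"ay":0,"az":0,"dx":0,"dy":0,"dz":0,"jaw":0},{"ax":0,"ay":0,"az":0,"dx":0,"dy":0,"dz":20,"jaw":0},{"ax":0,"ay":0,"az":0,"dx":0,"dy":0,"dz":55,"jaw":0},{"ax":0,"ay":0,"az":0,"dx":0,"dy":0,"dz":90,"jaw":0},{"ax":0,"ay":0,"az":0,"dx":0,"dy":0,"dz":120,"jaw":0},{"ax":0,"ay":0,"az":0,"dx":0,"dy":0,"dz":130,"jaw":0}]'
python3 -m crank '[{"ax":0,"ay":0,"az":0,"dx":-12,"dy":10,"dz":0,"jaw":0},{"ax":0,"ay":0,"az":0,"dx":-35,"dy":30,"dz":0,"jaw":0},{"ax":0,"ay":0,"az":0,"dx":-60,"dy":55,"dz":0,"jaw":0},{"ax":0,"ay":0,"az":0,"dx":-85,"dy":80,"dz":0,"jaw":0},{"ax":0,"ay":0,"az":0,"dx":-110,"dy":105,"dz":0,"jaw":0},{"ax":0,"ay":0,"az":0,"dx":-130,"dy":125,"dz":0,"jaw":0},{"ax":0,"ay":0,"az":0,"dx":-145,"dy":140,"dz":0,"jaw":0},{"ax":0,"ay":0,"az":0,"dx":-150,"dy":145,"dz":0,"jaw":0},{"ax":0,"ay":0,"az":0,"dx":-150,"dy":145,"dz":0,"jaw":0},{"ax":0,"ay":0,"az":0,"dx":-150,"dy":145,"dz":0,"jaw":0},{"ax":0,"ay":0,"az":0,"dx":-150,"dy":145,"dz":0,"jaw":0}]'
python3 - <<'E'
from h import *
c=get_calibration("top"); im=grab_frame("top")
cv2.imwrite("pics/t3.png",cv2.resize(im[130:220,140:440],None,fx=2.6,fy=2.6,interpolation=cv2.INTER_CUBIC)[:,:,::-1])
for n,uv,h,z in(("green",(226,169),(35,75),.099),("blue",(266,170),(105,128),.083),("yellow",(308,171),(24,34),.067),("red",(350,171),(0,6),.051)):
    ce,st=blob(im,uv,20,h,110 if n!="yellow" else 170); print(n,st,ray(c,ce,z),ray(c,st[:2]+(st[2:4]-1)/2,z))
cv2.imwrite("pics/s3.png",grab_frame("side")[:,:,::-1])
E
```

```text
clock: 24.82
tcp_pos: [0.61, 0.1188, 0.0467]
tool_rot: [3.141, -0.0, 1.578]
contact_force: [-0.5, 0.2, 1.4]
finger_gap: 0.0436
grasp_force: 25.0
clock: 25.82
tcp_pos: [0.6116, 0.1196, 0.1812]
tool_rot: [3.136, -0.001, 1.578]
contact_force: [-0.1, 0.5, -0.2]
finger_gap: 0.0944
grasp_force: 0.0
clock: 26.73
tcp_pos: [0.4606, 0.2627, 0.176]
tool_rot: [-3.141, 0.0, 1.576]
contact_force: [-0.1, -0.3, -0.1]
finger_gap: 0.0939
grasp_force: 0.0
green [210 158  13  17 117] [0.61237743 0.12284852 0.099     ] [0.61384036 0.12362771 0.099     ]Traceback (most recent call last):
  File "<stdin>", line 5, in <module>
  File "h.py", line 16, in blob
    i=1+np.argmax(st[1:,4]); return ce[i],st[i]
        ~~~~~~~~~^^^^^^^^^^
    return _wrapfunc(a, 'argmax', axis=axis, out=out, **kwds)
    return bound(*args, **kwds)
ValueError: attempt to get argmax of an empty sequence
```

View pics/t3.png

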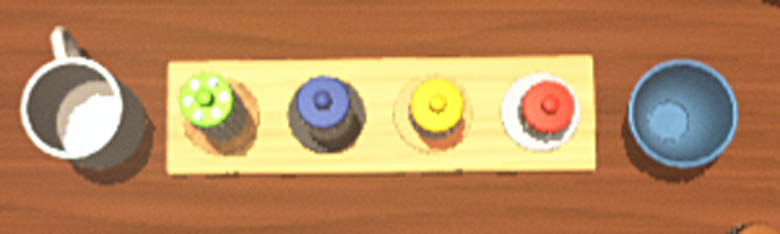

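All four jars stand on the board in the right order: green (207,99), blue (322,101), yellow (437,105) and red (548,107). The mug and bowl are in place. I'll convert the lid centres to positions.

```bash
python3 - <<'E'
from h import *
t=get_calibration("top")
C=[(.610,.1185),(.6112,.0263),(.6134,-.0651),(.6157,-.1576)]
for uv,z,k in (((207,99),.099,0),((322,101),.083,1),((437,105),.067,2),((548,107),.051,3)):
    p=ray(t,(uv[0]/2.6+140,uv[1]/2.6+130),z); print(p.round(4),((p[:2]-C[k])*1000).round(1))
E
```

```text
[0.6096 0.1161 0.099 ] [-0.4 -2.4]
[0.6117 0.0264 0.083 ] [0.5 0.1]
[ 0.6122 -0.0662  0.067 ] [-1.2 -1.1]
[ 0.6142 -0.1583  0.051 ] [-1.5 -0.7]
```

All four are within 3 mm of their coaster centres, and the gripper is open and clear. I'll hand it in.

```bash
python3 -c "
from bench import *
print(sign_off())"
```

```text
the job is handed in; nothing more can be done
None
```

I handed the job in with green, blue, yellow and red standing on the coasters from the mug's end to the bowl's, each measured within 3 mm of its coaster's centre; the mug and bowl were not moved, and the hand-in gave no verdict.

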